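# Read the pot marks and set the pots to drain

## Robot

A 6-joint arm with a two-finger parallel gripper is mounted at the origin on the work surface. World frame = base frame: x ahead of the robot, y to its left, z up, the work surface at z = 0. Lengths are in m, angles in rad, forces in N, time in s.
With the tool pointing down it reaches from about 0.35 to 0.725 m from the base axis. Payload 4.3 kg.
Tool frame: the origin (TCP) lies between the finger pads; the fingertips stand 14 mm ahead of it and the grasp point (between the pads) lies 5 mm behind it; y points along the fingers, z is the direction in which the jaws open and shut, and the axes are right-handed (so a half turn about y gives the same grasp; the last joint's range is limited). The gripper opens to 85 mm and grips with 20 to 120 N. Pads are 22 mm wide; open, the fingers measure 114 mm over their backs; the gripper's body (76 mm by 85 mm) begins 54 mm behind the grasp point. The pads swing forward as they close: fully open they stand 13 mm farther back than shut.
Start: joints at [-1.344, 0.377, 0.081, 1.274, 0, 1.46], TCP at [0.19, -0.543, 0.245] pointing down, gripper open.
Joint ranges: [-2.72, 2.72], [-0.84, 1.66], [-1.02, 1.22], [-1.77, 2.12], [-1.37, 1.28], [-3.14, 3.14]. Speed limits (rad/s): [2.57, 2.57, 3.14, 3.14, 3.14, 3.14].

## Interface

Orientations are given as a rotation vector (axis times angle).
In Python, from workcell import bot, viewer, order, read_t, read_qpos, read_joint_velocities, read_tau, read_position, read_tcp_rot, read_wrist_force, read_torque, read_grip_width gives the robot as it stands. The module is installed in compiled form; this text tells all that it offers. Calls block until the motion is done:
- bot.move_ptp(position, orientation): joint-space move of the TCP to a pose.
- bot.move_straight(position, feed=0.15, rotation=None): straight line of the TCP; rotation=None keeps the orientation; feed is the mean speed in m/s.
- bot.set_joints(angles): joint-space move.
- bot.gripper_to(opening, effort=None): finger opening in m; effort is the grip in N (None keeps the last); returns when the fingers have stopped.
- bot.wait(seconds).
- bot.inverse_kinematics(position, orientation): joint angles nearest the present ones, or None.
- viewer.get_image(name): name is "scene" or "top" or "wrist"; returns a dict with "image" (400x640x3 uint8, blue, green, red), "fx", "fy", "cx", "cy" (pixels), "rvec" (rotation vector, rad) and "tvec" (3), from world to camera coordinates, as OpenCV has them. Camera axes: x right, y down, z forward; pixel columns grow to the right and rows downward; lengths in m; the calibration is good to about 2 mm. A picture is of the moment at which its call begins. There is no depth.
A pose or a line that the arm cannot do raises bot.Unreachable and nothing moves.
- order.finish_job(): hands the job in, once; it reports no verdict.
Readings, each from a call of its own:
- read_t(): time.
- read_qpos(): joint angles.
- read_joint_velocities(): joint speeds.
- read_tau(): joint torques, N m.
- read_position(): TCP position.
- read_tcp_rot(): TCP orientation.
- read_wrist_force(): force on the tool from outside, world axes, zero at the start.
- read_torque(): the same for the moment, N m.
- read_grip_width(): finger opening in m.
Only numpy, scipy, OpenCV 4.12 (cv2) and the standard library are available. Lean on these libraries where they do the work, as an engineer would, in place of code of your own. Each camera call takes 0.05 s, during which the arm holds its last target.

## Task

Two freshly washed square terracotta pots stand on the counter; each has a white mark hidden under its base. Turn each pot over to read its mark before you put it away, then leave it upside down to drain, standing flat: a pot marked with a ring goes inside the yellow seedling tray, a pot marked with a single stripe goes on the slatted wooden rack, and no pot may be left in the wrong one, even for a moment. Terracotta chips, so set the pots down gently without dropping them, and leave everything else on the counter where it is.

Things in the scene. Friction and masses are not known exactly. Their poses are not given: they have to be found in the camera images.
- pot_ring_center (a point): centre (half-way up) of the square terracotta pot with a broad flat white ring (44 mm across, 9 mm wide) under its base, unseen while it stands. Straight sides, 60 x 60 mm outside, 62 mm tall, wall 6 mm, open top, closed base, 0.17 to 0.27 kg; any grip on its flat sides is safe and it lies still on a side. z axis: from base to open mouth (up at the start); x and y axes: square to the side faces.
- pot_stripe_center (a point): centre (half-way up) of the other square terracotta pot, alike in size and look but with a single straight white stripe (44 mm long, 12 mm wide) across its underside. Axes as for the first. The pots start upright and apart on the left and middle of the counter, near the robot; which one stands where varies.
- pot_ring: the same pot as pot_ring_center; this origin is the middle of its underside, z axis from base to mouth
- pot_stripe: the same pot as pot_stripe_center; this origin is the middle of its underside, z axis from base to mouth
- tray_floor (a point): centre of the inner floor of the yellow plastic seedling tray, 4 mm above the counter; x axis along its short side, y axis along its long side, z up. Inner floor 167 x 227 mm, outer rim 187 x 247 mm, rim top 36 mm above this point (40 mm above the counter). The tray does not move.
- rack_top (a point): centre of the upper surface of the low slatted wooden draining rack, 32 mm above the counter; x axis across the slats, y axis along them, z up. The top is 200 x 200 mm: six slats 23 mm wide with 12 mm gaps, no edge. The rack does not move.
- tray: the yellow seedling tray; origin on the counter under its centre
- rack: the slatted rack; origin on the counter under its centre
- widger: steel widger, a strip 195 mm long (along x), 20 mm wide, 6 mm high, left of the tray; origin: middle, on the counter (top at z = 0). Leave it, and also three round pots (62 mm tall) along the far edge, a dibber (190 mm long) beyond the rack, a trowel (290 mm long) left of the pots, a spray bottle (205 mm tall) at the far left and a glass jar (85 mm tall) at the far right.
Things that resemble listed ones, but are neither listed nor needed, are in the scene too. What is shaped like the pot_stripe but green is not meant.

How it is judged:
At the end, for the whole second after the job is handed in: The ring-marked pot stands upside down (within 0.1 rad) flat on the floor inside the yellow tray and the stripe-marked pot stands upside down (within 0.1 rad) flat on top of the slatted rack, its centre within 75 mm of the rack's centre along both sides; both are released and at rest (x of pot_ring_center in the frame of tray_floor between -0.056 and 0.056 m and y of pot_ring_center in the frame of tray_floor between -0.086 and 0.086 m and z of pot_ring_center in the frame of tray_floor between 0.025 and 0.037 m and angle between each of pot_ring_center, pot_stripe_center's own z axis and vertical above 3.04 rad and linear speed of each of pot_ring, pot_stripe below 0.02 m/s and contact force between each of pot_ring, pot_stripe and the fingers below 0.1 N and x of pot_stripe_center in the frame of rack_top between -0.075 and 0.075 m and y of pot_stripe_center in the frame of rack_top between -0.075 and 0.075 m and z of pot_stripe_center in the frame of rack_top between 0.025 and 0.037 m); the robot touches nothing.
It fails at once if the ring-marked pot is let go standing or lying in the wrong place (the rack) (contact force between pot_ring and rack above 0.3 N and contact force between pot_ring and the fingers below 0.1 N and horizontal distance between pot_ring_center and rack_top below 0.12 m).
It fails at once if the ring-marked pot strikes the counter, tray, rack or other pot harder than 45 N (a drop or a knock) (contact force between pot_ring and table above 45 N or contact force between pot_ring and tray above 45 N or contact force between pot_ring and rack above 45 N or contact force between pot_ring and pot_stripe above 45 N).
It fails at once if the stripe-marked pot is let go standing or lying in the wrong place (the tray) (contact force between pot_stripe and tray above 0.3 N and contact force between pot_stripe and the fingers below 0.1 N and horizontal distance between pot_stripe_center and tray_floor below 0.12 m).
It fails at once if the stripe-marked pot strikes the counter, tray, rack or other pot harder than 45 N (a drop or a knock) (contact force between pot_stripe and table above 45 N or contact force between pot_stripe and tray above 45 N or contact force between pot_stripe and rack above 45 N).
It fails at once if one of the other things on the counter is shifted more than 30 mm (distance of any of round_pot0, round_pot1, round_pot2, widger, dibber, trowel, sprayer, seed_jar from where it was at the start of the episode above 0.03 m).
It also fails if it takes over 72 s, if anything falls off the work surface, if the arm or the gripper's body presses on something with over 40 N, if the wrist force passes 120 N, or if a joint passes its speed limit or range.

## Working session

There is one attempt and no reset: what is moved stays moved. The work goes in short steps, each a Python script; the robot and the scene stay as the last script left them, time stands still between calls to the robot, and variables do not carry over. Pictures are saved under pics/ and viewed, and the job is handed in when it is done.

```bash
mkdir -p pics; ls; python3 - <<'E'
from workcell import *
import cv2
for n in ["scene","top","wrist"]:
    d=viewer.get_image(n); cv2.imwrite(f"pics/{n}0.png",d["image"]); print(n,d["fx"],d["fy"],d["cx"],d["cy"],d["rvec"],d["tvec"])
print(read_t(),read_position(),read_tcp_rot(),read_grip_width())
E
```

```text
pics
scene 440.6531648009154 440.6531648009154 320.6636987663715 198.2407053594588 [ 1.69848077  1.90671539 -0.74544816] [ 0.05419006 -0.29550499  1.43853388]
top 429.2831940217155 429.2831940217155 312.96314264460113 204.3196968120759 [ 2.17050755 -2.16017504  0.1531062 ] [-0.00299597  0.45733032  0.91821827]
wrist 289.5207112065857 289.5207112065857 320.54423184869876 203.74507750485387 [-2.35785392  1.67163728  0.25060024] [-0.57448961 -0.03737773  0.37851522]
0.15 [ 0.18990501 -0.5422285   0.24458474] [-0.34669962  2.04044248 -2.03719473] 0.08505610212575902
```

View pics/scene0.png

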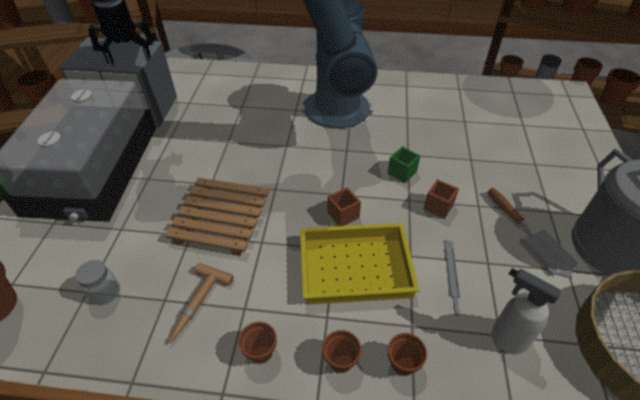

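View pics/top0.png

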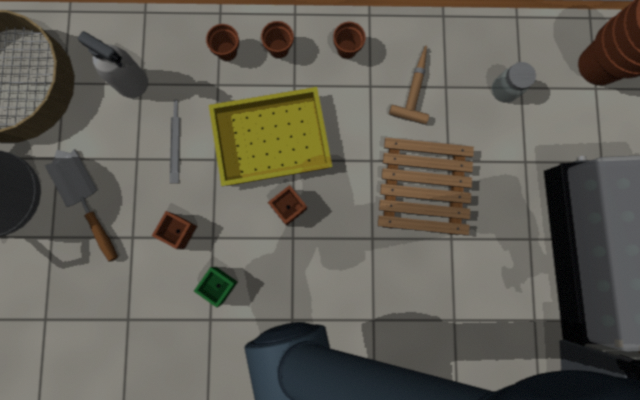

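View pics/wrist0.png

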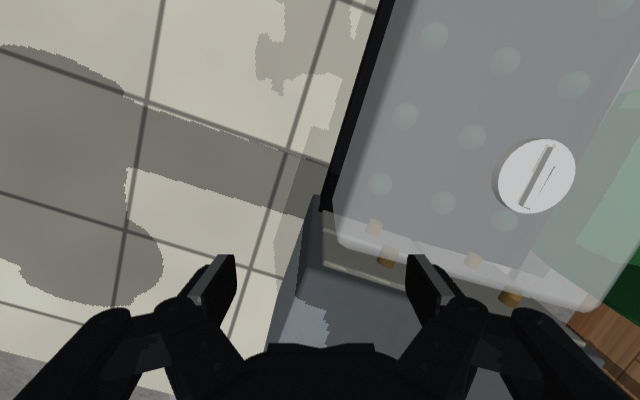

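The scene and top views show the square pots at top-view (174,229) and (288,205), the green decoy at (215,286), the tray at (270,137) and the rack at (427,186). The wrist view only shows the propagator. I'll zoom in to measure them.

```bash
cat > h.py <<'E'
import numpy as np, cv2
from scipy.spatial.transform import Rotation as R
def cast(d,uv,z):
    Rm=cv2.Rodrigues(np.array(d["rvec"],float))[0]; t=np.array(d["tvec"],float)
    C=-Rm.T@t
    uv=np.atleast_2d(uv).astype(float)
    r=np.c_[(uv[:,0]-d["cx"])/d["fx"],(uv[:,1]-d["cy"])/d["fy"],np.ones(len(uv))]@Rm
    return C+r*((z-C[2])/r[:,2])[:,None]
def proj(d,P):
    K=np.array([[d["fx"],0,d["cx"]],[0,d["fy"],d["cy"]],[0,0,1]])
    return cv2.projectPoints(np.atleast_2d(P).astype(float),np.array(d["rvec"],float),np.array(d["tvec"],float),K,None)[0][:,0]
def tool(p,az,flip=False):
    """approach (tool y) pitched p below horizontal at azimuth az; jaws (tool z) horizontal; rotvec. p,az deg"""
    p,az=np.radians([p,az])
    y=np.array([np.cos(p)*np.cos(az),np.cos(p)*np.sin(az),-np.sin(p)])
    z=np.array([-np.sin(az),np.cos(az),0]); z=-z if flip else z
    return R.from_matrix(np.c_[np.cross(y,z),y,z]).as_rotvec()
E
python3 - <<'E'
from workcell import *
from h import *
d=viewer.get_image("top"); s=viewer.get_image("scene")
im=cv2.resize(d["image"][170:320,130:330],None,fx=4,fy=4,interpolation=cv2.INTER_CUBIC); cv2.imwrite("pics/c1.png",im)
im=cv2.resize(s["image"][140:240,310:470],None,fx=5,fy=5,interpolation=cv2.INTER_CUBIC); cv2.imwrite("pics/c2.png",im)
im=cv2.resize(d["image"][75:250,200:490],None,fx=2.7,fy=2.7,interpolation=cv2.INTER_CUBIC); cv2.imwrite("pics/c3.png",im)
for q in [(174,229),(288,205),(215,286)]: print(cast(d,q,.05))
Rm=cv2.Rodrigues(d["rvec"])[0]; print(-Rm.T@d["tvec"])
Rm=cv2.Rodrigues(s["rvec"])[0]; print(-Rm.T@s["tvec"])
E
```

```text
[[0.40001017 0.29498901 0.05      ]]
[[0.45285702 0.05327188 0.05      ]]
[[0.28088973 0.20430888 0.05      ]]
[0.34019999 0.01514984 0.9676359 ]
[1.18616641 0.09035118 0.86283567]
```

View pics/c1.png

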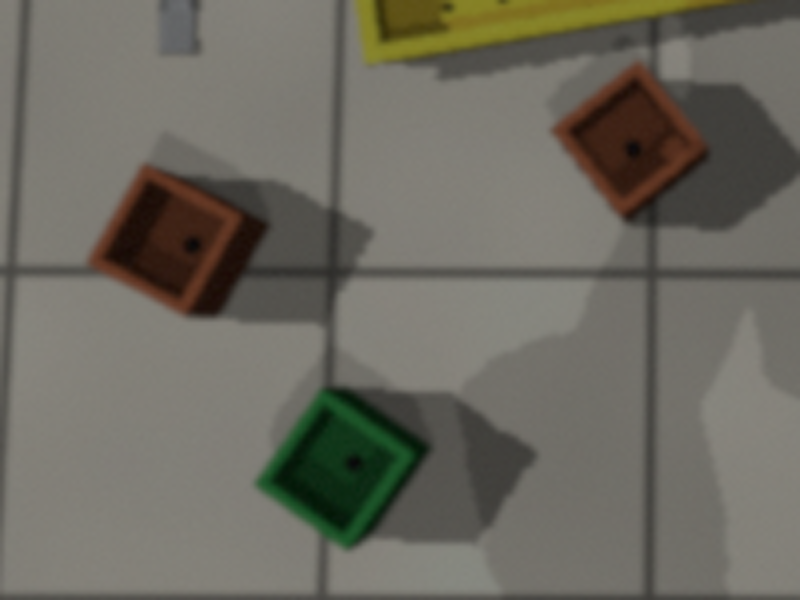

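View pics/c2.png

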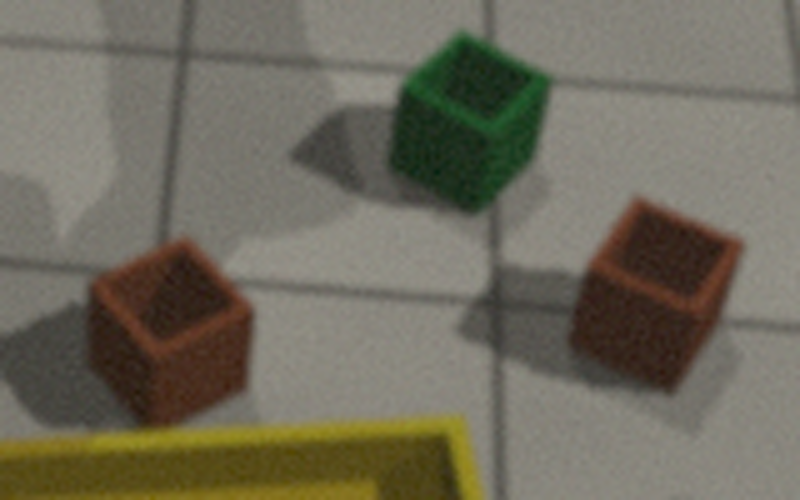

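View pics/c3.png

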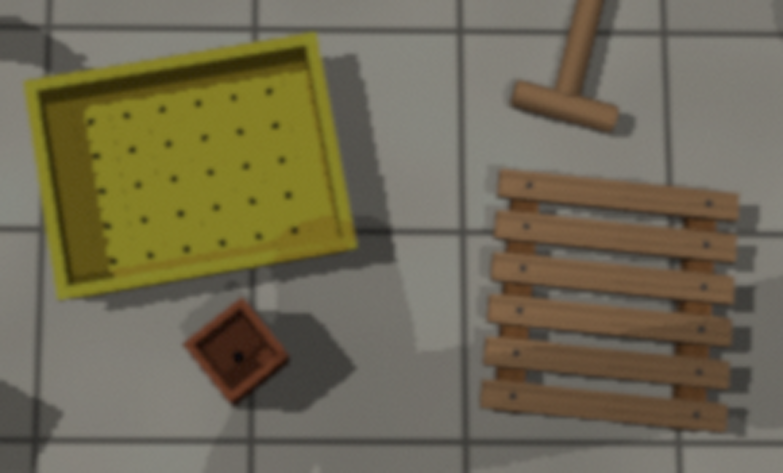

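```bash
cat > meas.py <<'E'
from workcell import *
from h import *
import json
d=viewer.get_image("top"); s=viewer.get_image("scene")
def c1(q): return (np.array(q,float)+.5)/4-.5+[130,170]
def c2(q): return (np.array(q,float)+.5)/5-.5+[310,140]
def c3(q): return (np.array(q,float)+.5)/2.7-.5+[200,75]
def rep(n,P):
    e=np.roll(P,-1,0)-P
    print(n,P.mean(0).round(4),np.linalg.norm(e,axis=1).round(3),(np.degrees(np.arctan2(e[:,1],e[:,0]))%90).round(1))
rep("L top",cast(d,c1([(90,263),(147,166),(245,212),(189,312)]),.062))
rep("L sc",cast(s,c2([(590,262),(640,200),(743,240),(695,310)]),.062))
rep("M top",cast(d,c1([(551,128),(640,63),(710,152),(625,218)]),.062))
rep("M sc",cast(s,c2([(90,288),(185,238),(252,305),(155,355)]),.062))
rep("G top",cast(d,c1([(257,483),(327,388),(430,450),(348,548)]),.062))
rep("tray",cast(d,c3([(24,80),(317,33),(357,248),(62,298)]),.04))
rep("rack",cast(d,c3([(499,169),(740,194),(726,431),(481,406)]),.032))
E
python3 meas.py
python3 - <<'E'
from workcell import *
from h import *
q0=read_qpos()
ax=lambda p,az,P: bot.inverse_kinematics(P,tool(p,az))
print("tool pose check",R.from_rotvec(read_tcp_rot()).as_matrix().round(3).tolist())
for P in [(.40,.295,.05),(.453,.053,.05),(.45,0.0,.06),(.55,0,.06),(.35,.0,.06)]:
    base=round(np.degrees(np.arctan2(P[1],P[0])))
    for p in (20,30,45,60,90,105,115,120):
        o=[]
        for da in range(-90,91,15):
            a=[bot.inverse_kinematics(P,tool(p,base+da,f)) for f in (0,1)]
            o.append("%d%d"%(a[0] is not None,a[1] is not None))
        print(P,p,base,o)
E
```

```text
L top [0.3989 0.2964 0.062 ] [0.058 0.058 0.059 0.058] [61.9 65.3 62.7 64.3]
L sc [0.3981 0.3006 0.062 ] [0.054 0.055 0.058 0.056] [59.8 65.2 61.5 61.5]
M top [0.4522 0.0538 0.062 ] [0.059 0.061 0.057 0.062] [37.  38.3 38.3 39.9]
M sc [0.4552 0.0566 0.062 ] [0.059 0.055 0.058 0.054] [41.9 40.9 40.3 41.8]
G top [0.2809 0.2023 0.062 ] [0.06  0.063 0.064 0.058] [54.7 59.7 50.7 55.6]
tray [0.6099 0.0948 0.04  ] [0.246 0.186 0.243 0.186] [10.1 10.3 10.2 11.4]
rack [ 0.5011 -0.252   0.032 ] [0.202 0.198 0.2   0.198] [84.4 84.2 84.5 84.8]
tool pose check [[-0.944, -0.0, 0.33], [-0.33, 0.0, -0.944], [-0.0, -1.0, -0.0]]
(0.4, 0.295, 0.05) 20 36 ['11', '11', '11', '00', '00', '00', '00', '00', '00', '11', '11', '11', '11']
(0.4, 0.295, 0.05) 30 36 ['11', '11', '11', '00', '00', '00', '00', '00', '00', '11', '11', '11', '11']
(0.4, 0.295, 0.05) 45 36 ['11', '11', '11', '00', '00', '00', '00', '00', '00', '11', '11', '11', '11']
(0.4, 0.295, 0.05) 60 36 ['11', '11', '11', '11', '11', '00', '00', '00', '11', '11', '11', '11', '11']
(0.4, 0.295, 0.05) 90 36 ['11', '11', '11', '11', '11', '11', '11
[... 2937 characters left out ...]
) 30 0 ['11', '11', '00', '00', '00', '00', '00', '00', '00', '00', '11', '11', '11']
(0.35, 0.0, 0.06) 45 0 ['11', '11', '00', '00', '00', '00', '00', '00', '00', '00', '11', '11', '11']
(0.35, 0.0, 0.06) 60 0 ['11', '11', '00', '00', '00', '00', '00', '00', '00', '00', '11', '11', '11']
(0.35, 0.0, 0.06) 90 0 ['11', '11', '11', '11', '11', '11', '11', '11', '11', '11', '11', '11', '11']
(0.35, 0.0, 0.06) 105 0 ['11', '11', '11', '11', '11', '11', '11', '11', '11', '11', '11', '11', '11']
(0.35, 0.0, 0.06) 115 0 ['11', '11', '11', '11', '11', '11', '11', '11', '11', '11', '11', '11', '11']
(0.35, 0.0, 0.06) 120 0 ['11', '11', '11', '11', '11', '11', '11', '11', '11', '11', '11', '11', '11']
```

The top-view corners agree: pot L is at (.399,.297) with faces at about 63°, and pot M is at (.452,.054) with faces at about 39°. The tray is at (.610,.095) turned 10.5°, and the rack is at (.501,-.252).

Plan for each pot:
1. Grip it at 45° pitch and roll the last joint 180°, which puts the pot on its side.
2. Regrip from the opposite side and roll 180° again, which turns it upside down.
3. Read the mark with the top camera before placing it.

Next I'll check reachability.

```bash
python3 - <<'E'
from workcell import *
from h import *
def show(n,P,p,az):
    for f in (0,1):
        q=bot.inverse_kinematics(P,tool(p,az,f)); print(n,P,az,f,None if q is None else np.round(q,2))
show("M",(.452,.054,.034),45,-51); show("M up",(.452,.054,.2),45,-51)
show("L",(.399,.297,.034),45,-27); show("L up",(.399,.297,.2),45,-27)
for z in(.03,.2):
  for az in (-90,90): show("lay",(.42,-.02,z),45,az)
for az in (100,80): show("tray",(.61,.095,.04),45,az); show("trayup",(.61,.095,.2),45,az)
for az in (90,75,60,45): show("rack",(.50,-.25,.065),45,az); show("rackup",(.50,-.25,.2),45,az)
E
```

```text
M (0.452, 0.054, 0.034) -51 0 [ 0.43  0.35 -0.94  0.04 -0.75  1.23]
M (0.452, 0.054, 0.034) -51 1 [ 0.43  0.35 -0.94  0.04 -0.75 -1.92]
M up (0.452, 0.054, 0.2) -51 0 [ 0.43  0.04 -0.72  0.56 -0.75  1.23]
M up (0.452, 0.054, 0.2) -51 1 [ 0.43  0.04 -0.72  0.56 -0.75 -1.92]
L (0.399, 0.297, 0.034) -27 0 [ 0.93  0.44 -0.76  0.21 -0.77  1.34]
L (0.399, 0.297, 0.034) -27 1 [ 0.93  0.44 -0.76  0.21 -0.77 -1.8 ]
L up (0.399, 0.297, 0.2) -27 0 [ 0.93  0.17 -0.56  0.67 -0.77  1.34]
L up (0.399, 0.297, 0.2) -27 1 [ 0.93  0.17 -0.56  0.67 -0.77 -1.8 ]
lay (0.42, -0.02, 0.03) -90 0 [ 0.29  0.55 -0.57  0.73 -0.75  1.97]
lay (0.42, -0.02, 0.03) -90 1 [ 0.29  0.55 -0.57  0.73 -0.75 -1.18]
lay (0.42, -0.02, 0.03) 90 0 [-0.63  0.64 -0.43  1.04  0.61 -2.37]
lay (0.42, -0.02, 0.03) 90 1 [-0.63  0.64 -0.43  1.04  0.61  0.77]
lay (0.42, -0.02, 0.2) -90 0 [ 0.29  0.31 -0.38  1.15 -0.75  1.97]
lay (0.42, -0.02, 0.2) -90 1 [ 0.29  0.31 -0.38  1.15 -0.75 -1.18]
lay (0.42, -0.02, 0.2) 90 0 [-0.63  0.42 -0.27  1.42  0.61 -2.37]
lay (0.42, -0.02, 0.2) 90 1 [-0.63  0.42 -0.27  1.42  0.61  0.77]
tray (0.61, 0.09
[... 923 characters left out ...]
   1.37  0.61  0.77]
rackup (0.5, -0.25, 0.2) 75 0 [-0.89  0.72  0.25  1.64  0.61 -2.37]
rackup (0.5, -0.25, 0.2) 75 1 [-0.89  0.72  0.25  1.64  0.61  0.77]
rack (0.5, -0.25, 0.065) 60 0 [-0.94  0.7  -0.13  1.12  0.7  -2.13]
rack (0.5, -0.25, 0.065) 60 1 [-0.94  0.7  -0.13  1.12  0.7   1.01]
rackup (0.5, -0.25, 0.2) 60 0 [-0.94  0.57  0.02  1.4   0.7  -2.13]
rackup (0.5, -0.25, 0.2) 60 1 [-0.94  0.57  0.02  1.4   0.7   1.01]
rack (0.5, -0.25, 0.065) 45 0 [-0.97  0.57 -0.38  0.8   0.77 -1.82]
rack (0.5, -0.25, 0.065) 45 1 [-0.97  0.57 -0.38  0.8   0.77  1.32]
rackup (0.5, -0.25, 0.2) 45 0 [-0.97  0.41 -0.22  1.11  0.77 -1.82]
rackup (0.5, -0.25, 0.2) 45 1 [-0.97  0.41 -0.22  1.11  0.77  1.32]
```

```bash
cat >> h.py <<'E'
def adir(p,az):
    p,az=np.radians([p,az]); return np.array([np.cos(p)*np.cos(az),np.cos(p)*np.sin(az),-np.sin(p)])
def touch_down(zmin,thr=2.0,step=.001,verbose=True):
    from workcell import bot,read_wrist_force,read_position
    bot.wait(.15); f0=np.array(read_wrist_force()); P=np.array(read_position()); z=P[2]; f=f0
    while z>zmin:
        z-=step; bot.move_straight([P[0],P[1],z],feed=.02)
        f=np.array(read_wrist_force())
        if f[2]-f0[2]>thr: break
    if verbose: print("touch z",z,"df",(f-f0).round(2))
    return z,f-f0
def snap(n,name):
    from workcell import viewer
    d=viewer.get_image(n); cv2.imwrite(f"pics/{name}.png",d["image"]); return d
E
python3 - <<'E'
from workcell import *
from h import *
az=-51; P=np.array([.4525,.0542,.034]); o=tool(45,az)
bot.move_ptp(P-.13*adir(45,az)+[0,0,.05],o)
t=read_t()
bot.move_straight(P-.08*adir(45,az),feed=.2)
print(read_t()-t, read_t(), read_position(), read_wrist_force())
snap("wrist","w1"); snap("scene","s1")
E
```

```text
0.6082999999999998 3.4583 [0.41704454 0.09773899 0.09083538] [0.71980627 0.49175322 0.73892687]
```

View pics/w1.png

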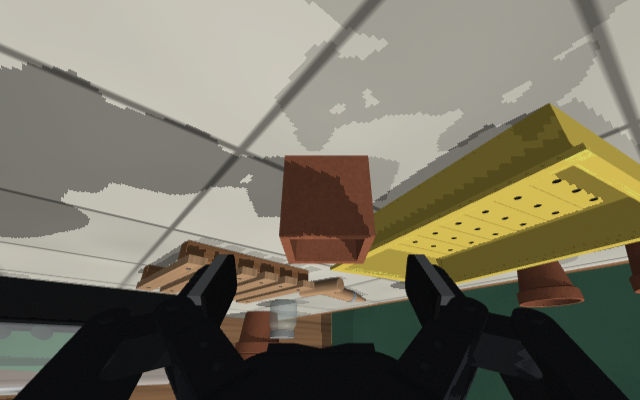

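View pics/s1.png

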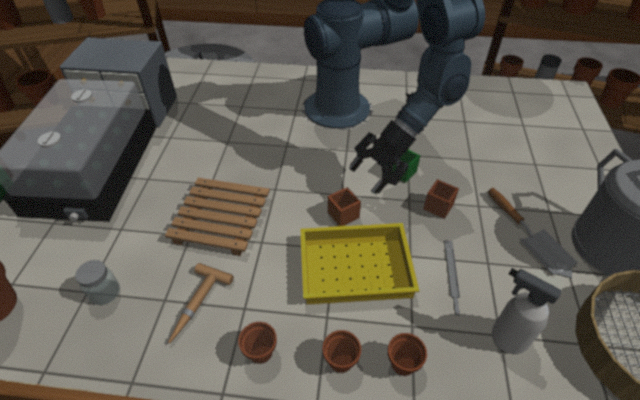

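The wrist view shows pot M at columns 280–375. It is centred between the jaws (215–430) and square to them, so the approach looks good. The camera is on the underside here, so I'll check its clearance.

```bash
python3 - <<'E'
from workcell import *
from h import *
d=viewer.get_image("wrist"); Rm=cv2.Rodrigues(d["rvec"])[0]; C=-Rm.T@d["tvec"]
T=R.from_rotvec(read_tcp_rot()).as_matrix(); print("cam in tool",T.T@(C-read_position()), "z rel", C[2]-read_position()[2])
az=-51; P=np.array([.4525,.0542,.034])
bot.move_straight(P,feed=.15)
print(read_wrist_force())
bot.gripper_to(.05,effort=60); print(read_grip_width(),read_wrist_force())
bot.move_straight(P+[0,0,.03],feed=.1); print(read_wrist_force())
bot.move_straight(P+[0,0,.17],feed=.3); print(read_wrist_force(),read_t(),read_grip_width())
bot.move_ptp([.42,-.02,.2],tool(45,-90,True)); print(read_t(),read_grip_width())
snap("scene","s2"); snap("top","t2")
E
```

```text
cam in tool [-0.07437558 -0.12760809  0.00043931] z rel 0.03758853013767606
[ 0.22740899  0.23438627 -0.68254333]
0.05956014685483717 [-1.32230185  4.51672638  6.20068601]
[-0.09693504 -0.12941256 -1.67132303]
[ 0.18324663 -0.18113058 -3.01300934] 5.7083 0.059197532126040335
7.7667 0.059487083852846366
```

View pics/s2.png

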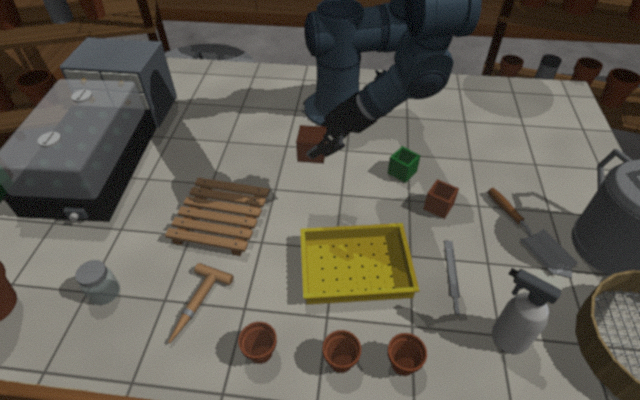

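View pics/t2.png

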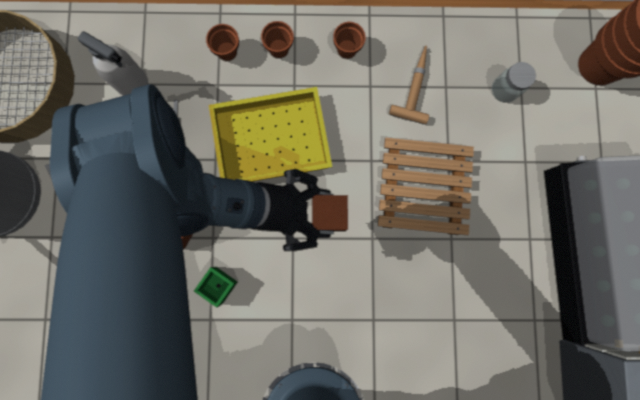

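Pot M is held at scene (312,143) and top (332,212), axis horizontal and base facing -y. Next I'll lower it onto its side.

```bash
python3 - <<'E'
from workcell import *
from h import *
bot.move_straight([.42,-.02,.045],feed=.25)
print(touch_down(.022,thr=1.2)); 
bot.wait(.1); print(read_wrist_force(),read_t())
snap("scene","s3")
E
```

```text
touch z 0.028370341172365574 df [-1.45  4.44  8.94]
(np.float64(0.028370341172365574), array([-1.44751963,  4.44057026,  8.93525828]))
[-2.4408191   3.54254235  8.3607998 ] 13.3833
```

View pics/s3.png

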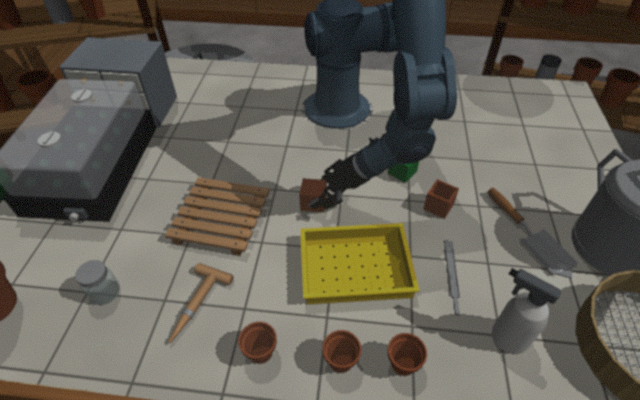

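```bash
python3 - <<'E'
from workcell import *
from h import *
bot.gripper_to(.085); 
P=np.array(read_position())
bot.move_straight(P-.10*adir(45,-90),feed=.25)
bot.move_straight(P-.12*adir(45,-90)+[0,0,.085],feed=.4)
o=tool(45,90,False)
G=np.array([.42,-.022,.030])
bot.move_ptp(G-.14*adir(45,90)+[0,0,.03],o)
print(read_t(),read_qpos().round(2))
snap("wrist","w4"); snap("scene","s4"); 
E
```

```text
16.1583 [-0.78  0.58 -0.13  1.48  0.52 -2.53]
```

View pics/w4.png

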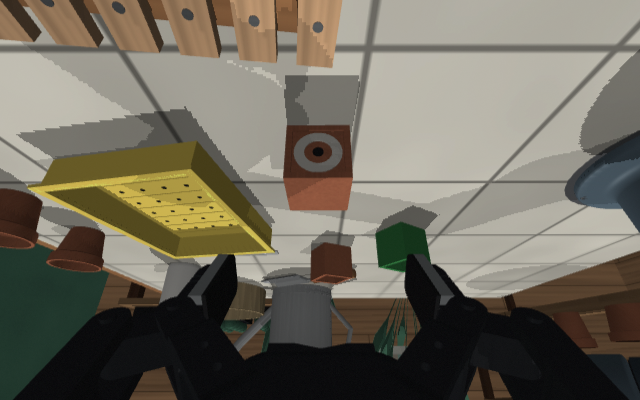

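View pics/s4.png

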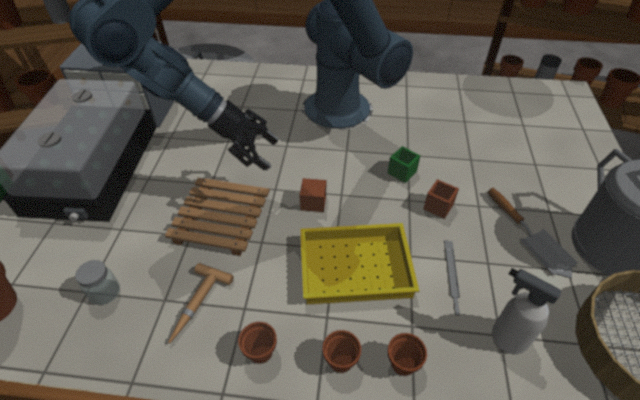

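The wrist view at (318,152) shows a white ring on pot M's base, so it goes in the tray. I'll regrip it, roll it over and carry it above the tray.

```bash
python3 - <<'E'
from workcell import *
from h import *
G=np.array([.42,-.022,.030])
bot.move_straight(G-.04*adir(45,90),feed=.3)
bot.move_straight(G,feed=.15)
bot.gripper_to(.05,effort=60); print(read_grip_width(),read_wrist_force())
bot.move_straight(G+[0,0,.02],feed=.1)
bot.move_straight(G+[0,0,.17],feed=.35)
bot.move_ptp([.611,.094,.16],tool(45,100,True))
print(read_t(),read_grip_width(),read_wrist_force())
snap("scene","s5"); snap("top","t5")
E
```

```text
0.05911622538453733 [-0.1595743  -3.45819411  6.28528231]
21.3417 0.059222388428772546 [ 0.135497   -0.2660339  -2.03015497]
```

View pics/s5.png

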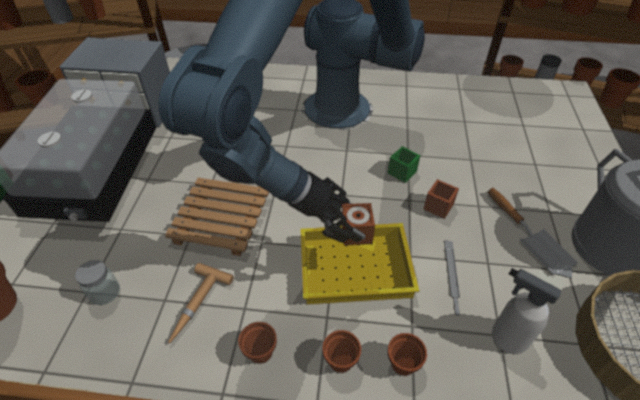

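View pics/t5.png

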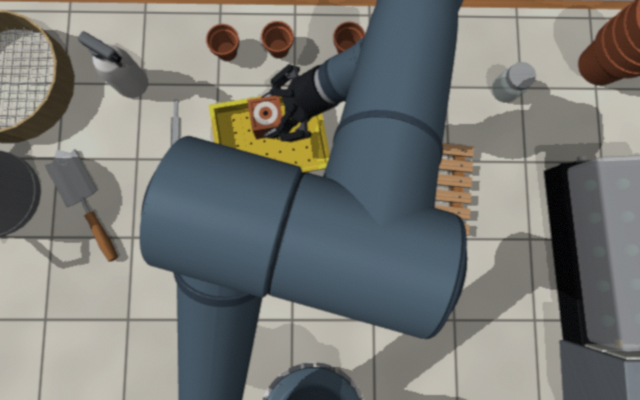

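The pot is held upside down with the ring visible at scene (358,214). Lowering it into the tray.

```bash
python3 - <<'E'
from workcell import *
from h import *
bot.move_straight([.611,.094,.041],feed=.2)
print(touch_down(.026,thr=1.5)); print(read_t())
bot.gripper_to(.085)
P=np.array(read_position())
bot.move_straight(P-.13*adir(45,100),feed=.25)
print(read_t(),read_wrist_force())
bot.move_straight(P-.13*adir(45,100)+[0,0,.1],feed=.4)
snap("scene","s6")
az=-27; Q=np.array([.399,.2975,.034])
bot.move_ptp(Q-.13*adir(45,az)+[0,0,.08],tool(45,az,False))
bot.move_straight(Q-.08*adir(45,az),feed=.3)
print(read_t()); snap("wrist","w6"); snap("scene","s7")
E
```

```text
touch z 0.03471926912987356 df [-0.66  0.06  5.38]
(np.float64(0.03471926912987356), array([-0.66218285,  0.06234198,  5.37503203]))
24.3333
25.3833 [-0.95718039 -0.54108152 -0.35438196]
28.0833
```

View pics/s6.png

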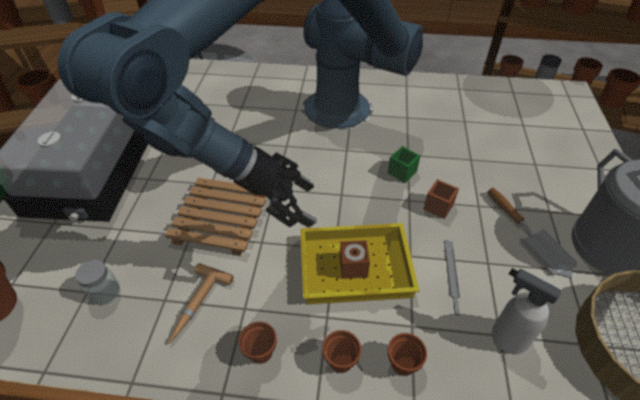

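View pics/w6.png

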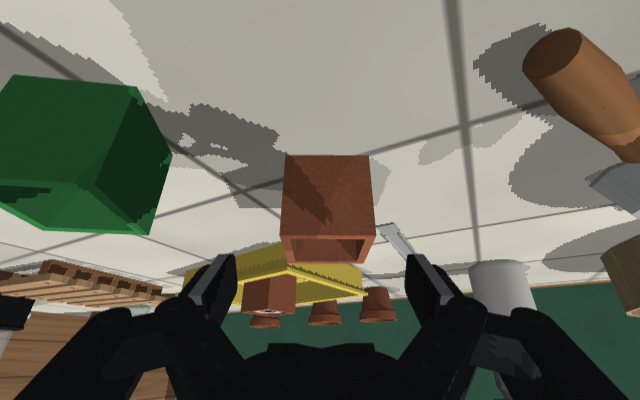

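View pics/s7.png

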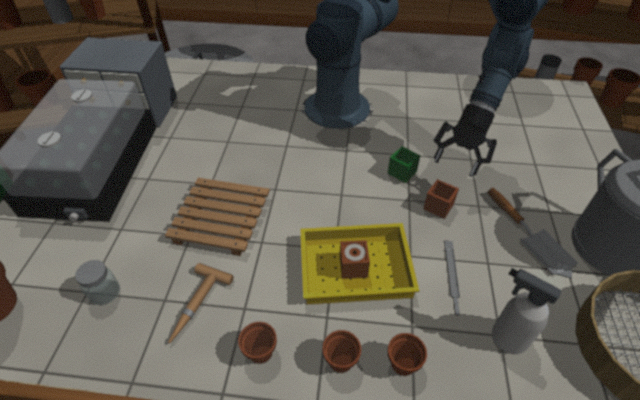

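The ring pot stands flat in the tray at scene (354,258). Pot L is centred in the wrist view (columns 280–376). I'll do the same sequence for it.

```bash
python3 - <<'E'
from workcell import *
from h import *
Q=np.array([.399,.2975,.034])
bot.move_straight(Q,feed=.15)
bot.gripper_to(.05,effort=60); print(read_grip_width(),read_wrist_force())
bot.move_straight(Q+[0,0,.03],feed=.1)
bot.move_straight(Q+[0,0,.17],feed=.35); print(read_wrist_force(),read_t(),read_grip_width())
bot.move_ptp([.42,-.02,.2],tool(45,-90,True))
bot.move_straight([.42,-.02,.036],feed=.2)
print(touch_down(.022,thr=1.5)); print(read_t())
bot.gripper_to(.085); 
P=np.array(read_position())
bot.move_straight(P-.10*adir(45,-90),feed=.25)
bot.move_straight(P-.12*adir(45,-90)+[0,0,.085],feed=.4)
G=np.array([.42,-.022,.030])
bot.move_ptp(G-.14*adir(45,90)+[0,0,.03],tool(45,90,False))
print(read_t()); snap("wrist","w8"); snap("scene","s8")
E
```

```text
0.059216323530839755 [-3.65718522  3.0581253   6.07622889]
[-0.31731067 -0.33599528 -2.16829166] 30.2167 0.05927955710115076
touch z 0.028987917936756112 df [-1.14  2.34  5.94]
(np.float64(0.028987917936756112), array([-1.14453162,  2.34037127,  5.94121133]))
35.4833
38.2083
```

View pics/w8.png

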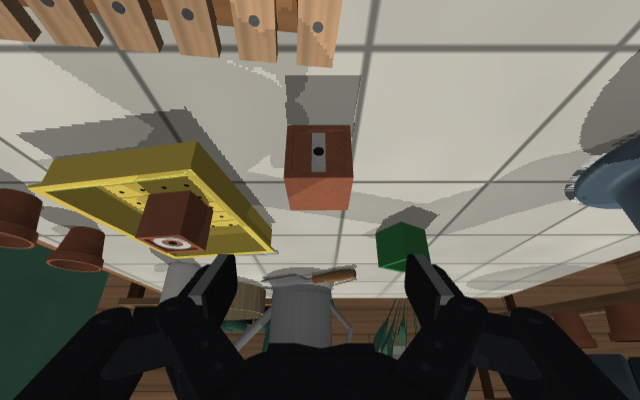

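View pics/s8.png

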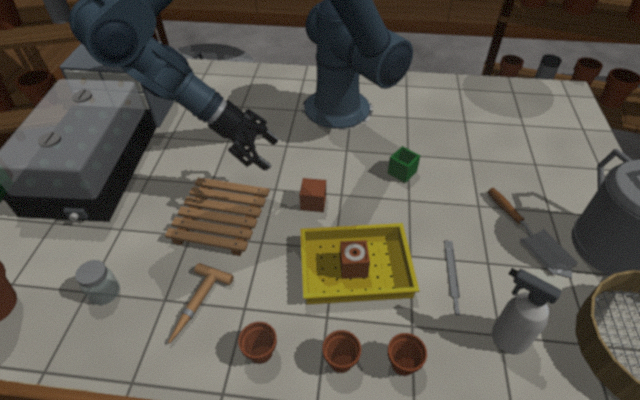

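The second mark is a single stripe at wrist (318,152), so it goes on the rack. Before moving the arm there, I'll check how high the propagator is.

```bash
python3 - <<'E'
from h import *
a=cv2.imread("pics/scene0.png")[30:230,0:190]; b=cv2.imread("pics/top0.png")[140:400,520:640]
cv2.imwrite("pics/p1.png",cv2.resize(a,None,fx=3,fy=3)); cv2.imwrite("pics/p2.png",cv2.resize(b,None,fx=2.2,fy=2.2))
E
```

```text
(no output)
```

View pics/p1.png

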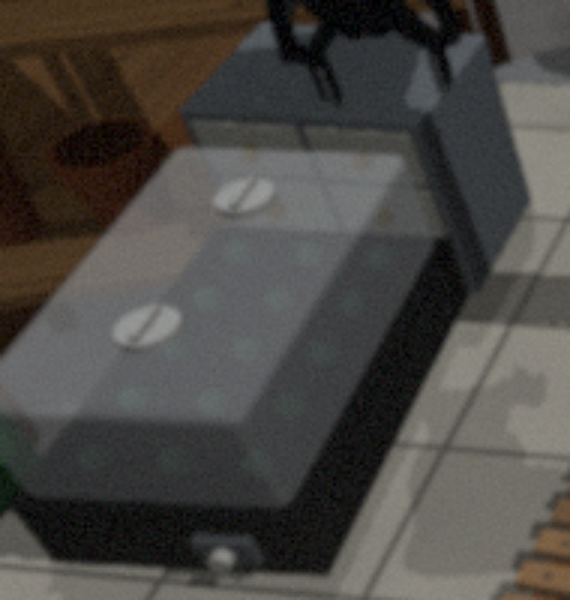

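View pics/p2.png

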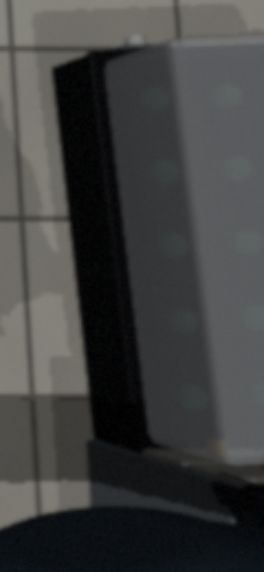

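```bash
python3 - <<'E'
from workcell import *
from h import *
s=viewer.get_image("scene"); d=viewer.get_image("top")
print("base corner",cast(s,(110,220),0),cast(d,(545,170),0))
for z in (.1,.15,.2,.25): print(z,cast(s,(80,170.7),z),cast(d,(598.6,160.5),z))
for P in [(.495,-.21,.068),(.495,-.21,.15)]:
  for az in (95,90,84,75,60,50,45): 
    for f in (0,1):
        q=bot.inverse_kinematics(P,tool(45,az,f)); print(P,az,f,None if q is None else np.round(q,2))
E
```

```text
base corner [[ 5.38406404e-01 -5.31254917e-01 -1.11022302e-16]] [[ 0.54416881 -0.53869936  0.        ]]
0.1 [[ 0.46924198 -0.60399801  0.1       ]] [[ 0.54411547 -0.59577214  0.1       ]]
0.15 [[ 0.51623273 -0.55848695  0.15      ]] [[ 0.53236426 -0.56056601  0.15      ]]
0.2 [[ 0.56322348 -0.51297589  0.2       ]] [[ 0.52061305 -0.52535989  0.2       ]]
0.25 [[ 0.61021423 -0.46746483  0.25      ]] [[ 0.50886183 -0.49015376  0.25      ]]
(0.495, -0.21, 0.068) 95 0 [-0.78  0.92  0.26  1.57  0.47 -2.6 ]
(0.495, -0.21, 0.068) 95 1 [-0.78  0.92  0.26  1.57  0.47  0.54]
(0.495, -0.21, 0.068) 90 0 [-0.8   0.88  0.19  1.51  0.51 -2.54]
(0.495, -0.21, 0.068) 90 1 [-0.8   0.88  0.19  1.51  0.51  0.6 ]
(0.495, -0.21, 0.068) 84 0 [-0.82  0.84  0.11  1.43  0.56 -2.46]
(0.495, -0.21, 0.068) 84 1 [-0.82  0.84  0.11  1.43  0.56  0.68]
(0.495, -0.21, 0.068) 75 0 [-0.86  0.77 -0.02  1.3   0.63 -2.34]
(0.495, -0.21, 0.068) 75 1 [-0.86  0.77 -0.02  1.3   0.63  0.81]
(0.495, -0.21, 0.068) 60 0 [-0.9   0.64 -0.24  1.04  0.72 -2.08]
(0.495, -0.21, 0.068) 60 1 [-0.9   0.64 -0.24  1.04  0.72  1.06]
(0.495, 
[... 447 characters left out ...]
495, -0.21, 0.15) 90 1 [-0.8   0.81  0.27  1.66  0.51  0.6 ]
(0.495, -0.21, 0.15) 84 0 [-0.82  0.76  0.19  1.58  0.56 -2.46]
(0.495, -0.21, 0.15) 84 1 [-0.82  0.76  0.19  1.58  0.56  0.68]
(0.495, -0.21, 0.15) 75 0 [-0.86  0.68  0.06  1.46  0.63 -2.34]
(0.495, -0.21, 0.15) 75 1 [-0.86  0.68  0.06  1.46  0.63  0.81]
(0.495, -0.21, 0.15) 60 0 [-0.9   0.55 -0.16  1.21  0.72 -2.08]
(0.495, -0.21, 0.15) 60 1 [-0.9   0.55 -0.16  1.21  0.72  1.06]
(0.495, -0.21, 0.15) 50 0 [-0.92  0.45 -0.32  1.02  0.76 -1.88]
(0.495, -0.21, 0.15) 50 1 [-0.92  0.45 -0.32  1.02  0.76  1.26]
(0.495, -0.21, 0.15) 45 0 [-0.93  0.4  -0.39  0.92  0.78 -1.77]
(0.495, -0.21, 0.15) 45 1 [-0.93  0.4  -0.39  0.92  0.78  1.37]
```

The propagator starts at y ≤ -.535 and is about .16 high, so it's clear. Placing the stripe pot on the rack.

```bash
python3 - <<'E'
from workcell import *
from h import *
G=np.array([.42,-.022,.030])
bot.move_straight(G-.04*adir(45,90),feed=.3)
bot.move_straight(G,feed=.15)
bot.gripper_to(.05,effort=60); print(read_grip_width(),read_wrist_force())
bot.move_straight(G+[0,0,.02],feed=.1)
bot.move_straight(G+[0,0,.17],feed=.35)
bot.move_ptp([.499,-.23,.16],tool(45,84,True))
print(read_t(),read_grip_width(),read_wrist_force())
snap("scene","s9"); snap("top","t9")
E
```

```text
0.059450101195939735 [-0.31050254 -4.39608182  6.0995356 ]
43.2333 0.059409059708558636 [ 0.63464734  0.37652051 -2.33881158]
```

View pics/s9.png

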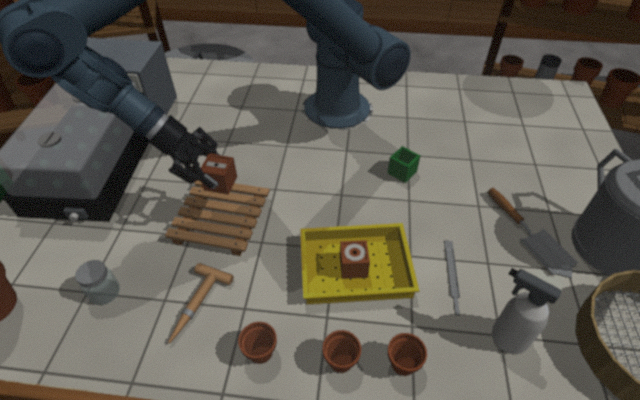

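The pot is upside down above the rack with the stripe visible at (217,163). Lowering it now.

```bash
python3 - <<'E'
from workcell import *
from h import *
bot.move_straight([.499,-.23,.068],feed=.15)
print(touch_down(.054,thr=1.5)); print(read_t())
bot.gripper_to(.085)
P=np.array(read_position())
bot.move_straight(P-.13*adir(45,84),feed=.2)
print(read_t(),read_wrist_force())
bot.move_straight(P-.13*adir(45,84)+[-.0,0,.08],feed=.3)
snap("scene","s10"); snap("top","t10"); snap("wrist","w10")
E
```

```text
touch z 0.062096473758055534 df [ 0.01 -2.26  8.19]
(np.float64(0.062096473758055534), array([ 0.00900203, -2.25681692,  8.19148362]))
46.0
47.1833 [0.22197706 0.03592786 0.15075917]
```

View pics/s10.png

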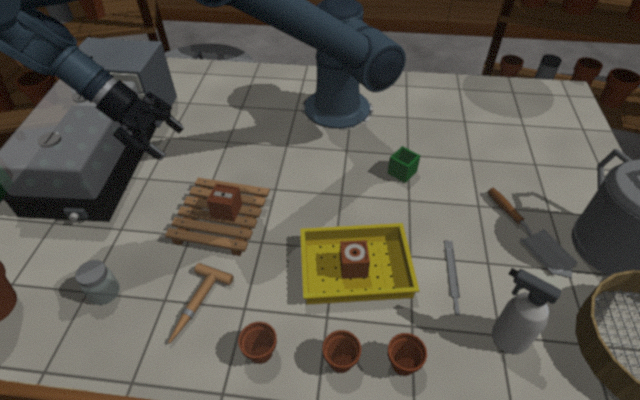

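View pics/w10.png

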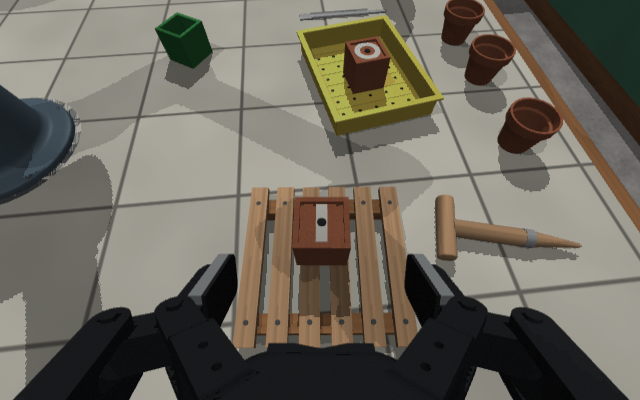

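View pics/t10.png

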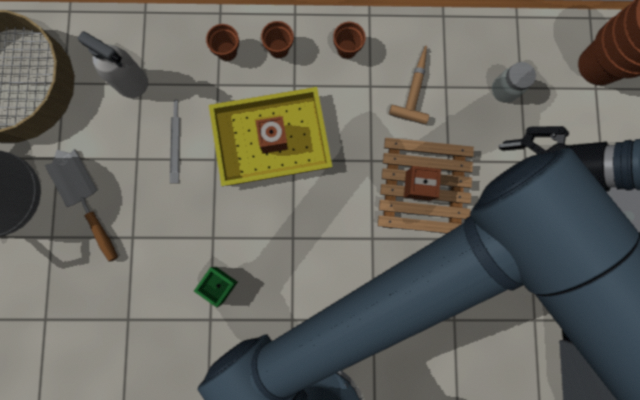

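Both pots stand flat and upside down. I'll check their positions once more, then hand in.

```bash
python3 - <<'E'
from workcell import *
from h import *
d=viewer.get_image("top")
r=cast(d,(270,132),.066)[0]-[.6105,.0945,0]; k=cast(d,(426,182),.094)[0]-[.501,-.252,0]
print(r,k,read_wrist_force(),read_t())
order.finish_job()
E
```

```text
[-0.0010889 -0.0013493  0.066    ] [-0.00381175  0.01797849  0.094     ] [-0.37813839  0.37490429  0.91669161] 47.8
the job is handed in; nothing more can be done
```

Both pots are put away upside down and the job is handed in at 47.8 s of the 72 s allowed. No verdict was reported.

- **How:** I turned each pot over with two 45° grips, each followed by a half roll of the last joint. Between the grips it was laid on its side, where the wrist camera could read its mark.
- **Ring pot:** this was the middle pot, and it now stands in the yellow tray about 2 mm from the tray's centre.
- **Stripe pot:** this was the left pot, and it now stands on the slatted rack about 4 mm and 18 mm from the rack's centre, against a limit of 75 mm.
- **Set-downs:** each pot was lowered in 1 mm steps until it touched. The wrist force rose by 5 to 9 N, well under the 45 N limit.
- **Last checks:** the final pictures show both marks facing up, both pots flat and released, the gripper clear, and nothing else visibly moved.
- **Small disagreement:** the first measurements of the pots from the top and scene cameras differed by up to about 4 mm. I used the top camera, and the wrist view showed each pot centred between the jaws.

No check failed.

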